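Find the high spot of a trolley wheel

ROBOT

A 6-joint arm with a two-finger parallel gripper is mounted at the origin on the work surface. World frame = base frame: x ahead of the robot, y to its left, z up, the work surface at z = 0. Lengths are in m, angles in degrees, forces in N, time in s.
With the tool pointing down it reaches from about 0.25 to 0.725 m from the base axis. Payload 9.7 kg.
Tool frame: the origin (TCP) lies midway between the tips of the shut fingers; the grasp point (between the pads) lies 19 mm behind it (bot.hold_point_z is the distance from the TCP to the grasp point, in m); z points along the fingers, y is the line along which they close (so a half turn about z gives the same grasp; the last joint's range is limited). The gripper opens to 85 mm and grips with 20 to 120 N. Pads are 22 mm wide; open, the fingers measure 114 mm over their backs; the gripper's body (76 mm by 85 mm) begins 54 mm behind the grasp point. The pads swing forward as they close: fully open they stand 13 mm farther back than shut.
Start: joints at [75.057, 4.979, 10.078, 95.1, 0, 90], TCP at [0.142, 0.531, 0.231] pointing down, gripper open.
Joint ranges: [-179.16, 179.16], [-48.56, 103.87], [-65.8, 70.77], [-126.05, 130.52], [-82.76, 87.17], [-180, 180]. Speed limits (degrees/s): [127.2, 127.2, 147.25, 180, 180, 180].

INTERFACE

Orientations are given as [roll, pitch, yaw] about the fixed x, y, z axes, in that order (R = Rz(yaw) Ry(pitch) Rx(roll)).
In Python, from workcell import bot gives the robot as it stands.
- The arm moves only by the tool play_rows, never from a script. Its argument "steps" is a list that holds one entry, the list of rows, each a list of 4 numbers: the shift along the tool's x, y, z in m, then the turn about the tool's z in rad. In form: [[[tx, ty, tz, yaw], ...]]. A call has exactly 5 rows; each row shifts and turns the commanded pose from where the row before left it, along the tool's axes as they then stand; what a row does not reach is not made up. A row lasts 1/12 s, in which the tool goes at most 41.7 mm and 7.16 degrees, less where a joint would pass 70% of its speed; a pose out of reach is approached as far as the arm can. A call is refused whole if a number of a shift passes 0.0417 or a number of a turn 0.125, either way. A call with a gripper value outside its range is refused whole. "gripper" is the finger opening in m, from 0 to 0.0854, set as the call begins (left out, the last holds). The fingers move at their own pace and stop on an object; "squeeze" is the grip in N (left out, the last holds). Time passes only in rows, so rows that do not move let the fingers close, or fill a call up. It gives the time, the measured TCP pose, the force, the opening and the grip force at its end, in the units of the state.
- bot.get_obs(): the state, without advancing time (a new reading comes with each control period).
- bot.camera(name): name is "side" or "top" or "wrist"; returns a dict with "img" (420x560x3 uint8, blue, green, red), "vfov" (degrees; the focal length in pixels is half the picture's height over the tangent of half this angle, whatever the lens; pixels are square), "cx", "cy" (the principal point, pixels), "xyz" and "attitude" of the camera in the world. Camera axes: x right, y down, z forward; pixel columns grow to the right and rows downward; lengths in m; the calibration is good to about 2 mm. The wrist camera is an equidistant fisheye: a pixel r from the principal point sees the ray r / f radians off the axis. A picture is of the moment at which its call begins. There is no depth.
- bot.job_done(): hands the job in; it is judged then, once.
The state is a dict: "time": time; "q": joint angles; "qd": joint speeds; "joint_efforts": joint torques, N m; "ee_pos": TCP position; "tcp_rot": TCP orientation; "wrist_force": force on the tool from outside, world axes, zero at the start; "torque": the same for the moment, N m; "opening": finger opening in m; "grasp_force": force on a finger pad.
Only numpy, scipy, OpenCV 4.12 (cv2) and the standard library are available. Lean on these libraries where they do the work, as an engineer would, in place of code of your own. Each camera call takes 0.05 s, during which the arm holds its last target. There are 200 camera calls.

TASK

The wheel of the stock-crate trolley thumps, so find its high spot on the truing stand: swing the pointer fully in to its stop by its red handle, then turn the wheel slowly by the orange crank, at most about a quarter turn a second, feeling where the pointer drags hardest. There is one true high spot and one lesser swelling; leave the wheel at rest with the peak of the true one squarely against the pointer, the pointer still fully in, and let go. Push gently, the pointer must not be forced against its stop, and leave the other things on the table where they are.

Things in the scene. Friction and masses are not known exactly. Their poses are not given: they have to be found in the camera images.
- stand: blue base plate of the truing stand, 170 x 320 x 12 mm, fixed to the table; origin at the centre of its underside, z up. In its frame the wheel's vertical axis stands at (0, -70 mm) and the pointer's pivot at (0, +70 mm).
- wheel: trolley wheel lying flat on a vertical spindle; turns either way without end, light drag (about 0.06 Nm). Aluminium hub, top 72 mm over the table; black rubber tyre 160 mm across, at heights 40 to 70 mm. Origin on the axis, 40 mm over the table; its x axis points to the crank knob. The tyre is pressed on at an unknown angle to the hub.
- wheel_top (a point): point on the wheel's axis, 78 mm over the table (top of the hub nut). The tyre around it has one true high spot, 3 mm proud, and a lesser swelling, 1 mm proud, 2.1 rad counterclockwise from it seen from above; each is smooth, symmetric and spans about 0.3 rad to either side of its peak.
- crank (a point): middle (half-way up the free part) of the orange crank knob: upright post 18 mm across, from 73 to 121 mm over the table, 50 mm from the wheel's axis, spinning freely on its pin; this point is 101 mm over the table.
- pointer: fixed pivot post of the pointer, origin on its axis, 12 mm over the table. It carries a steel swing arm (top 59 mm over the table) with a red ball tip of 12 mm. Swung in, the arm points straight at the wheel's axis, the tip 0.3 mm off the true tyre; a swelling presses it back against a stiff spring (about 5 N/mm, hard to see).
- contact (a point): where the tip meets the tyre when swung in, 54 mm over the table. A swelling rubbing here is felt, turning slowly (below about 1 rad/s), as resistance along the turn at the crank: about 1 N clear of it, some 2 to 3 N at the lesser swelling, 5 to 10 N at the high spot. As the tip also climbs the swelling, the resistance is greatest up to 0.1 rad before the peak, whichever way one turns.
- handle (a point): the red upright handle post on the pointer's tail: 16 mm across, from 59 to 109 mm over the table, 60 mm from the pivot on the side away from the tip; this point is 85 mm over the table.
- swing (a joint): angle of the pointer arm, rad: 0 = swung fully in against its stop (tip towards the wheel), grows counterclockwise seen from above as it is swung out, up to 1.1. In the stand's frame the handle lies at pivot + 60 mm x (-sin angle, cos angle). It stays where it is left; moving it takes about 12 N at the handle.
- buffer (a joint): yield of the rubber buffer behind the pointer's stop, rad: 0 at rest, goes negative when the handle is pushed inwards (-0.023 while swinging in, more against the stop), 0.002 rad per newton at the handle; it springs back. More than 0.06 (30 N) would strain the pointer.
- spare_wheel: spare wheel lying flat, rubber, 110 mm across, 30 high; a bystander, leave alone. Origin at its underside.
- wrench: steel wrench lying flat, 160 mm; a bystander, leave alone. Origin at its underside.
- screwdriver: screwdriver lying flat, about 200 mm; a bystander, leave alone. Origin at its underside.
- album: red album lying flat, 170 x 210 x 32 mm; a bystander, leave alone. Origin at its underside.
- magnifier: hand magnifier lying flat, 72 mm lens, wooden handle; a bystander, leave alone. Origin at its underside.
- nut_tray: green two-part tray, 100 x 140 x 35 mm; a bystander, leave alone. Origin at its underside.

How it is judged:
By the outcome, as a careful person would: the job done as asked, in the order asked, and still so for the second after the job is handed in, with the robot touching nothing.
It also fails if it takes over 72 s, if anything falls off the work surface, if the arm or the gripper's body presses on something with over 40 N, if the wrist force passes 120 N, or if a joint passes its speed limit or range.

## Working session

There is one attempt and no reset: what is moved stays moved. The work goes in short steps, Python scripts to look and compute and a tool call to move; the robot and the scene stay as the last step left them, time stands still between calls to the robot, and variables do not carry over. Pictures are saved under pics/ and viewed, at most 10 in all, crops included, and the job is handed in when it is done.

Besides the shell and the picture viewer there is one more tool, called after "Request:" by a JSON object that holds its "op" and its "data". play_rows: Moves the arm, as the interface text tells. Its arguments: {"type":"object","properties":{"steps":{"type":"array","items":{"type":"array","items":{"type":"array","items":{"type":"number"}}}},"gripper":{"type":"number"},"squeeze":{"type":"number"}},"required":["steps"]}

```bash
mkdir -p pics; ls
python3 - <<'E'
from workcell import bot
import cv2,numpy as np
ims=[]
for n in("top","side"):
    c=bot.camera(n); cv2.imwrite(f"pics/{n}0.png",c["img"]); print(n,c["vfov"],c["cx"],c["cy"],c["xyz"],c["attitude"])
print(bot.get_obs(), bot.hold_point_z)
E
```

```text
pics
top 55.7867244072001 279.3981715921069 214.56257701583482 [ 3.32386772e-01 -1.07342518e-03  1.19722444e+00] [-171.71037786    0.36339068  -90.80060624]
side 50.793202944053775 287.11487184333856 206.66836254858043 [0.43126533 0.69338797 0.96435638] [-141.8517256    -0.53862565 -171.9673178 ]
{'time': 0.1, 'q': array([ 7.50583731e+01,  5.00910521e+00,  1.00376627e+01,  9.50994607e+01,
       -2.17602876e-03,  9.00021270e+01]), 'qd': array([-0.02633016, -0.02116545,  0.02999282,  0.00768335, -0.04973567,
        0.00882301]), 'joint_efforts': array([ 2.31823947e-05, -5.21560872e+01,  4.65654266e+01,  1.59427937e-02,
       -6.25060852e-05,  8.51989199e-06]), 'ee_pos': array([0.14176504, 0.53119666, 0.23063095]), 'tcp_rot': array([-1.79929097e+02,  2.17865924e-03,  1.65056249e+02]), 'wrist_force': array([ 0.63727126,  0.65082674, -0.15050439]), 'torque': array([ 0.01891722,  0.0064668 , -0.01034005]), 'grasp_force': 0.0, 'opening': 0.08533946437769349} 0.0187
```

View pics/top0.png

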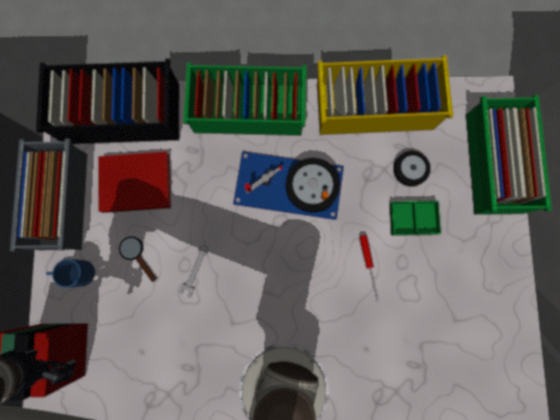

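View pics/side0.png

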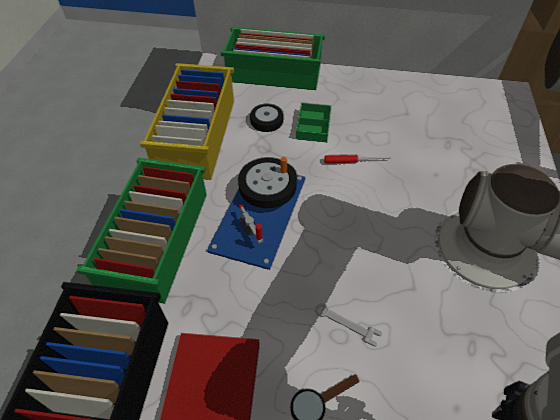

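The top view shows the blue plate at about (289,185), the wheel at (313,184) and the orange knob at (325,195). The red handle is at about (248,187) and the red tip at about (280,167), so the pointer is swung out. The side view agrees: knob (284,165), handle (259,232), tip (240,209). Next I'll measure these.

```bash
cat > h.py <<'E'
from workcell import bot
import cv2,numpy as np
from scipy.spatial.transform import Rotation as R
def ray(c,u,v):
    f=210/np.tan(np.radians(c["vfov"]/2)); 
    d=np.array([(u-c["cx"])/f,(v-c["cy"])/f,1]); return R.from_euler("xyz",c["attitude"],degrees=True).apply(d)
def cast(c,u,v,z):
    d=ray(c,u,v); p=np.array(c["xyz"]); return (p+d*(z-p[2])/d[2])
def tri(c1,p1,c2,p2):
    d1,d2=ray(c1,*p1),ray(c2,*p2); A=np.c_[d1,-d2]; o1,o2=np.array(c1["xyz"]),np.array(c2["xyz"])
    s=np.linalg.lstsq(A,o2-o1,rcond=None)[0]; return (o1+d1*s[0]+o2+d2*s[1])/2, np.linalg.norm(o1+d1*s[0]-o2-d2*s[1])
def blobs(img,lo,hi,box,mn=5):
    h=cv2.cvtColor(img,cv2.COLOR_BGR2HSV); m=cv2.inRange(h,lo,hi)
    if lo[0]==0: m|=cv2.inRange(h,(172,lo[1],lo[2]),(180,255,255))
    k=np.zeros_like(m); x0,y0,x1,y1=box; k[y0:y1,x0:x1]=m[y0:y1,x0:x1]
    n,l,s,ce=cv2.connectedComponentsWithStats(k); return k,[(ce[i].round(1),s[i]) for i in range(1,n) if s[i][4]>=mn]
E
python3 - <<'E'
from h import *
t=bot.camera("top"); s=bot.camera("side")
for c,b in((t,(225,140,350,225)),(s,(200,145,310,275))):
    for nm,lo,hi in(("red",(0,150,60),(6,255,255)),("orange",(8,150,90),(20,255,255))):
        print(nm,blobs(c["img"],lo,hi,b)[1])
    k,_=blobs(c["img"],(100,120,40),(125,255,255),b)
    pts=cv2.findNonZero(k); r=cv2.minAreaRect(pts); bx=cv2.boxPoints(r)
    print("plate",[cast(c,*p,0.012).round(4)[:2] for p in bx], "c",np.mean([cast(c,*p,0.012) for p in bx],0).round(4))
    # dark tyre
    b2=(280,150,345,220) if c is t else (230,150,305,212)
    k,_=blobs(c["img"],(0,0,0),(180,110,45),b2); 
    n,l,st,ce=cv2.connectedComponentsWithStats(k);i=1+np.argmax(st[1:,4]);print("tyre",ce[i],st[i])
    h=cv2.convexHull(cv2.findNonZero((l==i).astype(np.uint8)));e=cv2.fitEllipse(h);print(e,cast(c,*e[0],.06).round(4))
cv2.imwrite("pics/z.png",np.hstack([cv2.resize(t["img"][145:225,228:348],None,fx=4.5,fy=4.5,interpolation=2)[:,:,:][:360,:400],cv2.resize(s["img"][145:275,205:310],(400,495),interpolation=2)[:360]]))
E
```

```text
red [(array([279.6, 166.8]), array([279, 166,   2,   3,   5], dtype=int32)), (array([247.3, 186.9]), array([245, 184,   5,   7,  28], dtype=int32))]
orange [(array([324.5, 194.7]), array([322, 191,   6,   8,  37], dtype=int32))]
plate [array([0.5415, 0.1425]), array([0.7052, 0.1186]), array([ 0.6514, -0.1941]), array([ 0.4899, -0.1644])] c [ 0.597  -0.0243  0.012 ]
tyre [312.38041002 184.71070615] [287 157  52  55 878]
((312.373779296875, 184.11752319335938), (52.700199127197266, 54.020503997802734), 5.691429615020752) [ 0.5868 -0.094   0.06  ]
red [(array([240.3, 205.8]), array([239, 205,   4,   3,  10], dtype=int32)), (array([258.5, 231.5]), array([256, 224,   6,  16,  89], dtype=int32))]
orange [(array([284. , 164.2]), array([281, 157,   6,  16,  65], dtype=int32))]
plate [array([0.7082, 0.1231]), array([ 0.6821, -0.231 ]), array([ 0.4913, -0.1637]), array([0.5461, 0.1674])] c [ 0.6069 -0.0261  0.012 ]
tyre [266.6548913  186.27807971] [ 238  158   59   50 1104]
((267.2188415527344, 182.26419067382812), (50.571205139160156, 59.37501907348633), 87.88029479980469) [ 0.5873 -0.0867  0.06  ]
```

Run:
```python
from h import *
t=bot.camera("top"); s=bot.camera("side")
for nm,a,b,z in(("handle",(247.3,186.9),(258.5,231.5),.09),("knob",(324.5,194.7),(284,164.2),.1),("tip",(279.6,166.8),(240.3,205.8),.054)):
    print(nm,tri(t,a,s,b),cast(t,*a,z),cast(s,*b,z))
```

```text
handle (array([0.57662593, 0.09444869, 0.08527517]), np.float64(0.0014645551331115393)) [0.57484337 0.09407871 0.09      ] [0.57658057 0.09751575 0.09      ]
knob (array([ 0.5470676 , -0.12419267,  0.09826252]), np.float64(0.0003617511642608991)) [ 0.5469117  -0.12401521  0.1       ] [ 0.54665409 -0.12250542  0.1       ]
tip (array([0.64268527, 0.00119542, 0.05613644]), np.float64(0.0022773876645791327)) [0.64208557 0.00125205 0.054     ] [ 0.64435287 -0.00071309  0.054     ]
```

View pics/z.png

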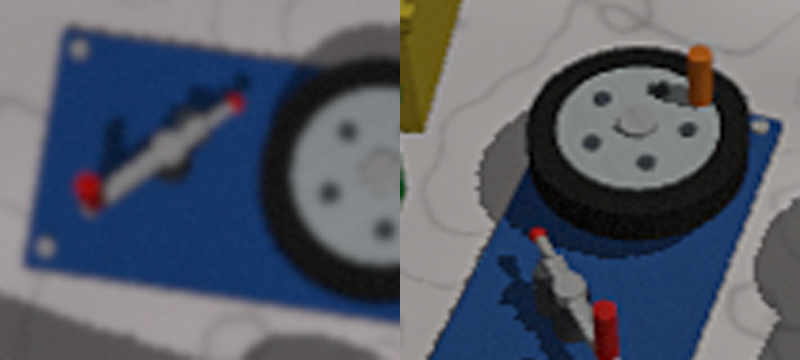

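Both views agree. The handle is near (0.576, 0.0945) and the knob near (0.547, -0.124). The pivot is about (0.610, 0.045), the stand yaw about -9.5°, and the swing about 0.77 rad. I'll go beside the handle with the fingers shut and the tool aligned to the stand.

Request:
{"op": "play_rows", "data": {"steps": [[[0,0,0,-0.095],[-0.0233,-0.018,0,0],[-0.0233,-0.018,0,0],[-0.0233,-0.018,0,0],[-0.0233,-0.018,0,0]]], "gripper": 0, "squeeze": 20}}

```text
time: 0.72
ee_pos: [0.2224, 0.444, 0.2312]
tcp_rot: [-180.0, 0.0, 170.5]
wrist_force: [-0.1, -1.0, 1.1]
opening: 0.0256
grasp_force: 0.0
```

Request:
{"op": "play_rows", "data": {"steps": [[[-0.0233,-0.018,0,0],[-0.0233,-0.018,0,0],[-0.0233,-0.018,0,0],[-0.0233,-0.018,0,0],[-0.0233,-0.018,0,0]]]}}

```text
time: 1.13
ee_pos: [0.3226, 0.3358, 0.2314]
tcp_rot: [180.0, 0.0, 170.5]
wrist_force: [-0.5, 1.2, -1.1]
opening: 0.0001
grasp_force: 0.0
```

Request:
{"op": "play_rows", "data": {"steps": [[[-0.0233,-0.018,0,0],[-0.0233,-0.018,0,0],[-0.0233,-0.018,0,0],[-0.0233,-0.018,0,0],[-0.0233,-0.018,0,0]]]}}

```text
time: 1.55
ee_pos: [0.4227, 0.2277, 0.2314]
tcp_rot: [180.0, 0.0, 170.5]
wrist_force: [0.7, -0.2, 0.2]
opening: 0.0
grasp_force: 0.0
```

Request:
{"op": "play_rows", "data": {"steps": [[[-0.0233,-0.018,0,0],[-0.0233,-0.018,0,0],[-0.0233,-0.018,0,0],[0,0,0,0],[0,0,0,0]]]}}

```text
time: 1.97
ee_pos: [0.4825, 0.1632, 0.2309]
tcp_rot: [-180.0, -0.0, 170.3]
wrist_force: [-0.5, 0.3, 0.9]
opening: -0.0003
grasp_force: 0.0
```

Request:
{"op": "play_rows", "data": {"steps": [[[-0.0234,-0.0175,0,0],[-0.0234,-0.0175,0,0],[-0.0234,-0.0175,0,0],[0,0,0.03,0],[0,0,0.03,0]]]}}

```text
time: 2.38
ee_pos: [0.5439, 0.1009, 0.1719]
tcp_rot: [179.9, 0.2, 170.4]
wrist_force: [-0.0, 0.6, -0.4]
opening: -0.0002
grasp_force: 0.0
```

Request:
{"op": "play_rows", "data": {"steps": [[[0,0,0.03,0],[0,0,0.03,0],[0,0,0.024,0],[0,0,0.012,0],[0,0,0,0]]]}}

```text
time: 2.8
ee_pos: [0.5407, 0.1014, 0.0727]
tcp_rot: [-179.9, -0.2, 170.6]
wrist_force: [0.4, 0.2, -0.0]
opening: -0.0001
grasp_force: 0.0
```

Run:
```python
from h import *
w=bot.camera("wrist");cv2.imwrite("pics/w1.png",w["img"]);print(w["xyz"],w["attitude"],w["vfov"])
```

```text
[0.46405515 0.11452854 0.21611093] [1.62349165e+02 1.15223602e-01 8.05855340e+01] 65.70646984690485
```

View pics/w1.png

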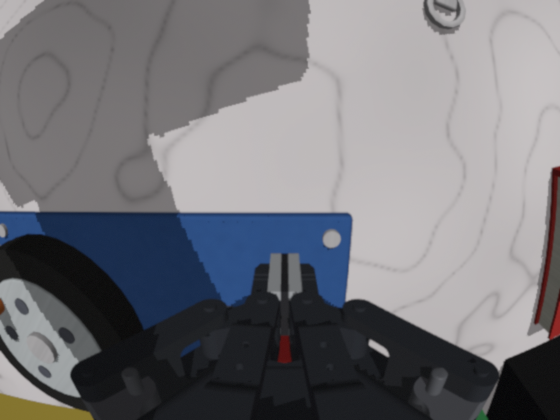

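The wrist view shows the shut fingertips at about (285,270), with the red handle straight behind them at (285,350). The plate edge is level in the picture, so the alignment is good. I'll push along the arc.

Request:
{"op": "play_rows", "data": {"steps": [[[-0.003,0,0,0],[-0.003,0,0,0],[-0.003,0,0,0],[-0.003,0,0,0],[-0.003,0,0,0]]]}}

```text
time: 3.27
ee_pos: [0.558, 0.0984, 0.076]
tcp_rot: [180.0, 0.0, 170.5]
wrist_force: [-6.6, 3.5, 3.8]
opening: 0.0
grasp_force: 3.7
```

Request:
{"op": "play_rows", "data": {"steps": [[[-0.003,0.002,0,0],[-0.003,0.002,0,0],[-0.003,0.002,0,0],[-0.003,0.002,0,0],[-0.002,0.001,0,0]]]}}

```text
time: 3.68
ee_pos: [0.5704, 0.1063, 0.0757]
tcp_rot: [179.9, -0.3, 170.6]
wrist_force: [-18.1, 9.0, 10.2]
opening: -0.0002
grasp_force: 9.3
```

Request:
{"op": "play_rows", "data": {"steps": [[[-0.002,0.001,0,0],[-0.002,0.001,0,0],[-0.002,0.001,0,0],[-0.002,0.001,0,0],[-0.002,0.001,0,0]]]}}

```text
time: 4.1
ee_pos: [0.5809, 0.1097, 0.0752]
tcp_rot: [179.9, -0.3, 170.6]
wrist_force: [-14.2, 7.7, 7.2]
opening: -0.0002
grasp_force: 8.0
```

Request:
{"op": "play_rows", "data": {"steps": [[[-0.002,0.0005,0,0],[-0.002,0.0005,0,0],[-0.002,0.0005,0,0],[-0.002,0.0005,0,0],[-0.002,0.0005,0,0]]]}}

```text
time: 4.52
ee_pos: [0.5912, 0.1105, 0.0748]
tcp_rot: [179.9, -0.3, 170.6]
wrist_force: [-12.6, 7.9, 3.7]
opening: -0.0
grasp_force: 7.2
```

Request:
{"op": "play_rows", "data": {"steps": [[[-0.001,0,0,0],[-0.001,0,0,0],[-0.001,0,0,0],[-0.001,0,0,0],[-0.001,0,0,0]]]}}

```text
time: 4.93
ee_pos: [0.5961, 0.1097, 0.0745]
tcp_rot: [179.9, -0.4, 170.6]
wrist_force: [-12.6, 7.0, 1.5]
opening: -0.0001
grasp_force: 6.8
```

Run:
```python
from h import *
s=bot.camera("side")
print(blobs(s["img"],(0,150,60),(6,255,255),(200,145,310,275))[1])
t=bot.camera("top")
print(blobs(t["img"],(0,150,60),(6,255,255),(225,140,350,225))[1])
print(bot.get_obs()["wrist_force"])
```

```text
[(array([242.8, 240.2]), array([241, 239,   5,   3,   9], dtype=int32))]
[]
[-10.81759641   7.42482388   0.29632823]
```

Request:
{"op": "play_rows", "data": {"steps": [[[-0.0006,0,0,0],[-0.0006,0,0,0],[-0.0006,0,0,0],[-0.0006,0,0,0],[-0.0006,0,0,0]]]}}

```text
time: 5.45
ee_pos: [0.5991, 0.1093, 0.0744]
tcp_rot: [179.9, -0.4, 170.6]
wrist_force: [-12.3, 9.7, 0.6]
opening: -0.0002
grasp_force: 6.7
```

Request:
{"op": "play_rows", "data": {"steps": [[[-0.0004,0,0,0],[-0.0003,0,0,0],[-0.0003,0,0,0],[0,0,0,0],[0,0,0,0]]]}}

```text
time: 5.87
ee_pos: [0.6001, 0.1091, 0.0744]
tcp_rot: [179.9, -0.4, 170.6]
wrist_force: [-11.6, 7.8, 0.4]
opening: -0.0002
grasp_force: 6.4
```

Request:
{"op": "play_rows", "data": {"steps": [[[-0.0004,0,0,0],[-0.0003,0,0,0],[-0.0003,0,0,0],[0,0,0,0],[0,0,0,0]]]}}

```text
time: 6.28
ee_pos: [0.6011, 0.1089, 0.0743]
tcp_rot: [179.9, -0.4, 170.6]
wrist_force: [-10.8, 8.8, 0.7]
opening: 0.0
grasp_force: 6.4
```

Request:
{"op": "play_rows", "data": {"steps": [[[-0.0004,0,0,0],[-0.0003,0,0,0],[0,0,0,0],[0,0,0,0],[0,0,0,0]]]}}

```text
time: 6.7
ee_pos: [0.6018, 0.1089, 0.0743]
tcp_rot: [179.9, -0.4, 170.6]
wrist_force: [-11.4, 8.7, 0.6]
opening: -0.0003
grasp_force: 6.4
```

Request:
{"op": "play_rows", "data": {"steps": [[[-0.0004,0,0,0],[-0.0003,0,0,0],[-0.0003,0,0,0],[0,0,0,0],[0,0,0,0]]]}}

```text
time: 7.12
ee_pos: [0.6028, 0.1086, 0.0743]
tcp_rot: [179.9, -0.4, 170.6]
wrist_force: [-11.2, 8.0, -0.0]
opening: 0.0003
grasp_force: 6.3
```

Run:
```python
from h import *
s=bot.camera("side"); t=bot.camera("top")
a=cv2.resize(s["img"][165:275,205:310],(525,550),interpolation=2)
cv2.imwrite("pics/z2.png",a)
print(blobs(s["img"],(0,120,40),(7,255,255),(200,145,310,275),3)[1])
```

```text
[(array([240.1, 239.3]), array([238, 238,   6,   3,  12], dtype=int32))]
```

View pics/z2.png

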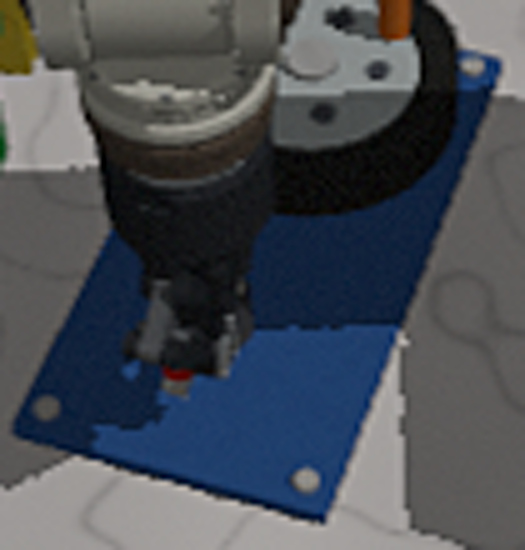

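The side view shows the fingers over the handle, whose red base shows at about (240,240). I'll cast that pixel to estimate the swing.

Run:
```python
from h import *
s=bot.camera("side")
p=cast(s,240.1,240.3,.061); print(p)
f=210/np.tan(np.radians(s["vfov"]/2)); Rm=R.from_euler("xyz",s["attitude"],degrees=True)
for q in((.620,.1042,.061),(.617,.1042,.061),(.61,.104,.061)):
    d=Rm.inv().apply(np.array(q)-s["xyz"]); print(q,d[:2]/d[2]*f+[s["cx"],s["cy"]])
```

```text
[0.62122288 0.11015751 0.061     ]
(0.62, 0.1042, 0.061) [241.08581386 238.36050173]
(0.617, 0.1042, 0.061) [242.28558863 238.50871554]
(0.61, 0.104, 0.061) [245.10323089 238.78777668]
```

Request:
{"op": "play_rows", "data": {"steps": [[[-0.0004,0,0,0],[-0.0003,0,0,0],[-0.0003,0,0,0],[0,0,0,0],[0,0,0,0]]]}}

```text
time: 7.68
ee_pos: [0.6038, 0.1084, 0.0742]
tcp_rot: [179.9, -0.4, 170.6]
wrist_force: [-12.0, 7.7, -0.2]
opening: -0.0002
grasp_force: 6.2
```

Request:
{"op": "play_rows", "data": {"steps": [[[-0.0004,0,0,0],[-0.0003,0,0,0],[-0.0003,0,0,0],[0,0,0,0],[0,0,0,0]]]}}

```text
time: 8.1
ee_pos: [0.6045, 0.1084, 0.0742]
tcp_rot: [179.9, -0.4, 170.6]
wrist_force: [-11.9, 9.7, 0.3]
opening: -0.0001
grasp_force: 6.9
```

Request:
{"op": "play_rows", "data": {"steps": [[[-0.0003,0,0,0],[-0.0003,0,0,0],[0,0,0,0],[0,0,0,0],[0,0,0,0]]]}}

```text
time: 8.52
ee_pos: [0.6049, 0.1083, 0.0742]
tcp_rot: [179.9, -0.4, 170.6]
wrist_force: [-13.2, 9.7, 0.2]
opening: -0.0002
grasp_force: 7.5
```

Request:
{"op": "play_rows", "data": {"steps": [[[-0.0003,0,0,0],[-0.0003,0,0,0],[0,0,0,0],[0,0,0,0],[0,0,0,0]]]}}

```text
time: 8.93
ee_pos: [0.6052, 0.1083, 0.0741]
tcp_rot: [179.9, -0.4, 170.6]
wrist_force: [-14.6, 9.5, 0.2]
opening: -0.0001
grasp_force: 8.2
```

Request:
{"op": "play_rows", "data": {"steps": [[[-0.0003,0,0,0],[-0.0004,0,0,0],[0,0,0,0],[0,0,0,0],[0,0,0,0]]]}}

```text
time: 9.35
ee_pos: [0.6056, 0.1083, 0.0741]
tcp_rot: [179.9, -0.5, 170.6]
wrist_force: [-16.0, 10.4, 2.7]
opening: 0.0002
grasp_force: 8.9
```

The force climbs steadily against the stop, so the pointer is fully in. I'll back off and go above the knob, turning the tool so that the fingers close along the crank's tangent.

Request:
{"op": "play_rows", "data": {"steps": [[[0.001,0,0,0],[0.004,0,0,0],[0.015,0,0,0],[0,0,-0.03,0],[0,0,-0.04,0]]]}}

```text
time: 9.77
ee_pos: [0.5866, 0.1094, 0.142]
tcp_rot: [-179.8, -0.4, 170.5]
wrist_force: [1.2, -0.1, -0.0]
opening: -0.0001
grasp_force: 0.0
```

Request:
{"op": "play_rows", "data": {"steps": [[[0,-0.02,-0.025,0],[0,-0.036,0,0],[0,-0.036,0,0],[0,-0.036,0,0],[0,-0.036,0,0]]]}}

```text
time: 10.18
ee_pos: [0.562, -0.0535, 0.1707]
tcp_rot: [180.0, 0.0, 170.5]
wrist_force: [0.1, -0.4, 0.6]
opening: -0.0002
grasp_force: 0.0
```

Request:
{"op": "play_rows", "data": {"steps": [[[0,-0.036,0,0],[0,-0.036,0,0],[0,0,0,0.12],[0,0,0,0.12],[0,0,0,0.12]]], "gripper": 0.05}}

```text
time: 10.6
ee_pos: [0.5503, -0.1242, 0.1705]
tcp_rot: [180.0, 0.0, 149.4]
wrist_force: [0.4, 0.9, -0.2]
opening: 0.0499
grasp_force: 0.0
```

Request:
{"op": "play_rows", "data": {"steps": [[[0,0,0,0.12],[0,0,0,0.12],[0,0,0,0.12],[0,0,0,0.12],[0,0,0,0.12]]]}}

```text
time: 11.02
ee_pos: [0.5506, -0.1232, 0.1704]
tcp_rot: [180.0, 0.0, 115.1]
wrist_force: [0.9, 1.0, -1.3]
opening: 0.0499
grasp_force: 0.0
```

Request:
{"op": "play_rows", "data": {"steps": [[[0,0,0,0.12],[0,0,0,0.12],[0,0,0,0.12],[0,0,0,0.12],[0,0,0,0.12]]]}}

```text
time: 11.43
ee_pos: [0.5505, -0.1232, 0.1705]
tcp_rot: [180.0, 0.0, 80.8]
wrist_force: [0.8, -0.3, 0.5]
opening: 0.0501
grasp_force: 0.0
```

Request:
{"op": "play_rows", "data": {"steps": [[[0,0,0,0.12],[0,0,0,0.12],[0,0,0,0.12],[0,0,0,0.12],[0,0,0,0.12]]]}}

```text
time: 11.85
ee_pos: [0.5506, -0.1232, 0.1705]
tcp_rot: [180.0, -0.0, 46.4]
wrist_force: [-0.4, -0.1, 0.2]
opening: 0.05
grasp_force: 0.0
```

Request:
{"op": "play_rows", "data": {"steps": [[[0,0,0,0.12],[0,0,0,0.024],[0,0,0,0],[0,0,0,0],[0,0,0,0]]]}}

```text
time: 12.27
ee_pos: [0.5504, -0.123, 0.1703]
tcp_rot: [180.0, 0.0, 38.6]
wrist_force: [-0.0, -0.3, 0.4]
opening: 0.0497
grasp_force: 0.0
```

Run:
```python
from h import *
s=bot.camera("side"); t=bot.camera("top"); w=bot.camera("wrist")
a=w["img"]
cv2.imwrite("pics/w3.png",np.vstack([cv2.resize(a,(400,300)),cv2.resize(s["img"][145:275,205:310],(400,495),interpolation=2)[:300]]))
print(blobs(a,(8,150,60),(20,255,255),(0,0,560,420),20)[1],w["cx"],w["cy"],w["xyz"],w["attitude"])
print(bot.get_obs()["q"].round(1),bot.get_obs()["ee_pos"],bot.get_obs()["tcp_rot"])
for c,b in((t,(225,140,350,225)),(s,(200,145,310,275))): print(blobs(c["img"],(0,150,60),(6,255,255),b)[1],blobs(c["img"],(8,150,90),(20,255,255),b)[1])
```

```text
[(array([280.7, 225.3]), array([267, 202,  28,  44, 989], dtype=int32))] 284.2370237458897 207.16023496779167 [ 0.61153486 -0.07398475  0.31340219] [ 1.62241256e+02 -9.53503264e-02 -5.13869292e+01]
[-12.6   6.1   4.5  88.4   0.  128.8] [ 0.55031999 -0.12298829  0.17029426] [-1.79998760e+02  1.03702837e-04  3.85650891e+01]
[(array([244.1, 171.7]), array([242, 169,   5,   7,  29], dtype=int32)), (array([283.8, 180.6]), array([283, 180,   3,   2,   5], dtype=int32))] []
[(array([256.7, 204.7]), array([255, 204,   4,   3,   9], dtype=int32)), (array([239.4, 232.1]), array([236, 225,   7,  16,  92], dtype=int32))] [(array([282.3, 159.6]), array([281, 159,   4,   2,   7], dtype=int32))]
```

View pics/w3.png

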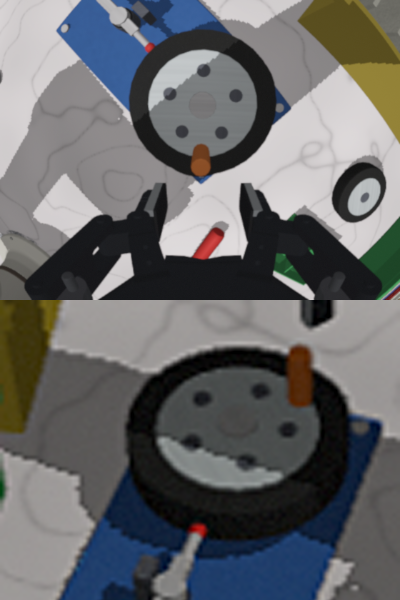

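The picture shows the pointer in, with its red tip at the tyre (side crop (198,530), wrist crop (150,48)), and the knob centred between the open fingers. I'll cast the knob and hub from the wrist camera.

Run:
```python
from h import *
w=bot.camera("wrist"); a=w["img"]
f=210/np.tan(np.radians(w["vfov"]/2))
def fc(u,v,z):
    dx,dy=u-w["cx"],v-w["cy"]; r=np.hypot(dx,dy); th=r/f
    d=R.from_euler("xyz",w["attitude"],degrees=True).apply([np.sin(th)*dx/r,np.sin(th)*dy/r,np.cos(th)])
    p=np.array(w["xyz"]); return (p+d*(z-p[2])/d[2]).round(4)
k,b=blobs(a,(8,150,60),(20,255,255),(230,150,330,260),20); print("knob",fc(280.7,225.3,.099))
hsv=cv2.cvtColor(a,cv2.COLOR_BGR2HSV)
m=((hsv[...,2]<50)&(hsv[...,1]<130)).astype(np.uint8); m[:, :170]=0;m[:,400:]=0;m[252:]=0;m[:35]=0
n,l,st,ce=cv2.connectedComponentsWithStats(m)
i=1+np.argmax(st[1:,4]); h=cv2.convexHull(cv2.findNonZero((l==i).astype(np.uint8)))
# contour points cast to tyre top plane, fit circle
P=np.array([fc(*p[0],.068)[:2] for p in h]); A=np.c_[2*P,np.ones(len(P))]; s=np.linalg.lstsq(A,(P**2).sum(1),rcond=None)[0]
print("tyre",st[i],s[:2],np.sqrt(s[2]+s[0]**2+s[1]**2))
# hub (bright disc inside)
m2=((hsv[...,2]>=60)&(hsv[...,1]<60)).astype(np.uint8); c=np.zeros_like(m2); cv2.fillConvexPoly(c,h,1); c=cv2.erode(c,np.ones((9,9)))
hh=cv2.convexHull(cv2.findNonZero(m2*c)); P=np.array([fc(*p[0],.07)[:2] for p in hh]);A=np.c_[2*P,np.ones(len(P))]; s=np.linalg.lstsq(A,(P**2).sum(1),rcond=None)[0]
print("hub",s[:2],np.sqrt(s[2]+s[0]**2+s[1]**2))
```

```text
knob [ 0.546  -0.1235  0.099 ]
tyre [  182    42   205   205 13273] [ 0.58760772 -0.09283057] 0.07975372326749024
hub [ 0.58785698 -0.0921907 ] 0.058547547561857746
```

Request:
{"op": "play_rows", "data": {"steps": [[[-0.0025,-0.0023,0.02,0.031],[0,0,0.025,0],[0,0,0.02,0],[0,0,0.01,0],[0,0,0.003,0]]]}}

```text
time: 12.88
ee_pos: [0.546, -0.1225, 0.0904]
tcp_rot: [-179.9, 0.1, 36.7]
wrist_force: [-0.3, 0.2, 1.1]
opening: 0.0499
grasp_force: 0.0
```

Request:
{"op": "play_rows", "data": {"steps": [[[0,0,0,0],[0,0,0,0],[0,0,0,0],[0,0,0,0],[0,0,0,0]]], "gripper": 0, "squeeze": 20}}

```text
time: 13.3
ee_pos: [0.5477, -0.1229, 0.0938]
tcp_rot: [179.9, -0.1, 36.7]
wrist_force: [-0.7, -0.1, 5.8]
opening: 0.0173
grasp_force: 21.6
```

Request:
{"op": "play_rows", "data": {"steps": [[[0,0,0,0],[0,0,0,0],[0,0,0,0],[0,0,0,0],[0,0,0,0]]]}}

```text
time: 13.72
ee_pos: [0.5477, -0.1229, 0.0938]
tcp_rot: [179.9, -0.1, 36.7]
wrist_force: [-0.5, -0.1, 6.6]
opening: 0.0174
grasp_force: 21.6
```

Request:
{"op": "play_rows", "data": {"steps": [[[6e-05,0.0025,0,-0.05],[6e-05,0.0025,0,-0.05],[6e-05,0.0025,0,-0.05],[6e-05,0.0025,0,-0.05],[6e-05,0.0025,0,-0.05]]]}}

```text
time: 14.13
ee_pos: [0.5563, -0.1318, 0.0938]
tcp_rot: [179.9, -0.1, 51.2]
wrist_force: [-0.1, 1.7, 5.9]
opening: 0.0173
grasp_force: 21.8
```

Request:
{"op": "play_rows", "data": {"steps": [[[6e-05,0.0025,0,-0.05],[6e-05,0.0025,0,-0.05],[6e-05,0.0025,0,-0.05],[6e-05,0.0025,0,-0.05],[6e-05,0.0025,0,-0.05]]]}}

```text
time: 14.55
ee_pos: [0.567, -0.1383, 0.0938]
tcp_rot: [179.9, -0.1, 65.5]
wrist_force: [-0.6, 1.7, 6.4]
opening: 0.0174
grasp_force: 21.8
```

Request:
{"op": "play_rows", "data": {"steps": [[[6e-05,0.0025,0,-0.05],[6e-05,0.0025,0,-0.05],[6e-05,0.0025,0,-0.05],[6e-05,0.0025,0,-0.05],[6e-05,0.0025,0,-0.05]]]}}

```text
time: 14.97
ee_pos: [0.5788, -0.1419, 0.0938]
tcp_rot: [179.9, -0.0, 79.8]
wrist_force: [-1.2, 2.9, 6.1]
opening: 0.0171
grasp_force: 21.8
```

Request:
{"op": "play_rows", "data": {"steps": [[[6e-05,0.0025,0,-0.05],[6e-05,0.0025,0,-0.05],[6e-05,0.0025,0,-0.05],[6e-05,0.0025,0,-0.05],[6e-05,0.0025,0,-0.05]]]}}

```text
time: 15.38
ee_pos: [0.5912, -0.1426, 0.0938]
tcp_rot: [179.9, -0.0, 94.2]
wrist_force: [-0.9, 2.1, 7.1]
opening: 0.0173
grasp_force: 21.8
```

Request:
{"op": "play_rows", "data": {"steps": [[[6e-05,0.0025,0,-0.05],[6e-05,0.0025,0,-0.05],[6e-05,0.0025,0,-0.05],[6e-05,0.0025,0,-0.05],[6e-05,0.0025,0,-0.05]]]}}

```text
time: 15.8
ee_pos: [0.6033, -0.1402, 0.0938]
tcp_rot: [179.9, 0.0, 108.5]
wrist_force: [-2.8, 2.6, 6.6]
opening: 0.0173
grasp_force: 21.8
```

Request:
{"op": "play_rows", "data": {"steps": [[[6e-05,0.0025,0,-0.05],[6e-05,0.0025,0,-0.05],[6e-05,0.0025,0,-0.05],[6e-05,0.0025,0,-0.05],[6e-05,0.0025,0,-0.05]]]}}

```text
time: 16.22
ee_pos: [0.6145, -0.1349, 0.0938]
tcp_rot: [179.9, 0.1, 122.8]
wrist_force: [-3.1, 1.9, 7.5]
opening: 0.0171
grasp_force: 21.8
```

Request:
{"op": "play_rows", "data": {"steps": [[[6e-05,0.0025,0,-0.05],[6e-05,0.0025,0,-0.05],[6e-05,0.0025,0,-0.05],[6e-05,0.0025,0,-0.05],[6e-05,0.0025,0,-0.05]]]}}

```text
time: 16.63
ee_pos: [0.6241, -0.127, 0.0938]
tcp_rot: [179.9, 0.1, 137.1]
wrist_force: [-2.5, 0.7, 7.7]
opening: 0.0173
grasp_force: 21.8
```

Request:
{"op": "play_rows", "data": {"steps": [[[6e-05,0.0025,0,-0.05],[6e-05,0.0025,0,-0.05],[6e-05,0.0025,0,-0.05],[6e-05,0.0025,0,-0.05],[6e-05,0.0025,0,-0.05]]]}}

```text
time: 17.05
ee_pos: [0.6312, -0.1174, 0.0938]
tcp_rot: [-180.0, 0.1, 151.4]
wrist_force: [-2.3, -2.7, 6.9]
opening: 0.0169
grasp_force: 21.8
```

Request:
{"op": "play_rows", "data": {"steps": [[[6e-05,0.0025,0,-0.05],[6e-05,0.0025,0,-0.05],[6e-05,0.0025,0,-0.05],[6e-05,0.0025,0,-0.05],[6e-05,0.0025,0,-0.05]]]}}

```text
time: 17.47
ee_pos: [0.6361, -0.1055, 0.0938]
tcp_rot: [-180.0, 0.1, 165.8]
wrist_force: [-0.7, -1.1, 6.1]
opening: 0.0171
grasp_force: 21.7
```

Request:
{"op": "play_rows", "data": {"steps": [[[6e-05,0.0025,0,-0.05],[6e-05,0.0025,0,-0.05],[6e-05,0.0025,0,-0.05],[6e-05,0.0025,0,-0.05],[6e-05,0.0025,0,-0.05]]]}}

```text
time: 17.88
ee_pos: [0.6378, -0.0932, 0.0938]
tcp_rot: [-180.0, 0.1, -179.9]
wrist_force: [-0.0, -1.7, 6.8]
opening: 0.0171
grasp_force: 21.6
```

Request:
{"op": "play_rows", "data": {"steps": [[[6e-05,0.0025,0,-0.05],[6e-05,0.0025,0,-0.05],[6e-05,0.0025,0,-0.05],[6e-05,0.0025,0,-0.05],[6e-05,0.0025,0,-0.05]]]}}

```text
time: 18.3
ee_pos: [0.6365, -0.0808, 0.0938]
tcp_rot: [-179.9, 0.1, -165.6]
wrist_force: [0.9, -1.3, 6.1]
opening: 0.0173
grasp_force: 21.6
```

Request:
{"op": "play_rows", "data": {"steps": [[[6e-05,0.0025,0,-0.05],[6e-05,0.0025,0,-0.05],[6e-05,0.0025,0,-0.05],[6e-05,0.0025,0,-0.05],[6e-05,0.0025,0,-0.05]]]}}

```text
time: 18.72
ee_pos: [0.6321, -0.069, 0.0938]
tcp_rot: [-179.9, 0.1, -151.3]
wrist_force: [1.9, 0.4, 5.4]
opening: 0.0173
grasp_force: 21.6
```

Request:
{"op": "play_rows", "data": {"steps": [[[6e-05,0.0025,0,-0.05],[6e-05,0.0025,0,-0.05],[6e-05,0.0025,0,-0.05],[6e-05,0.0025,0,-0.05],[6e-05,0.0025,0,-0.05]]]}}

```text
time: 19.13
ee_pos: [0.6249, -0.0588, 0.0939]
tcp_rot: [-179.9, 0.1, -136.9]
wrist_force: [2.4, 1.8, 5.2]
opening: 0.0174
grasp_force: 21.5
```

Request:
{"op": "play_rows", "data": {"steps": [[[6e-05,0.0025,0,-0.05],[6e-05,0.0025,0,-0.05],[6e-05,0.0025,0,-0.05],[6e-05,0.0025,0,-0.05],[6e-05,0.0025,0,-0.05]]]}}

```text
time: 19.55
ee_pos: [0.6154, -0.0505, 0.0938]
tcp_rot: [-179.8, 0.1, -122.6]
wrist_force: [2.6, 0.7, 4.9]
opening: 0.0174
grasp_force: 21.5
```

Request:
{"op": "play_rows", "data": {"steps": [[[6e-05,0.0025,0,-0.05],[6e-05,0.0025,0,-0.05],[6e-05,0.0025,0,-0.05],[6e-05,0.0025,0,-0.05],[6e-05,0.0025,0,-0.05]]]}}

```text
time: 19.97
ee_pos: [0.6043, -0.045, 0.0938]
tcp_rot: [-179.8, 0.1, -108.3]
wrist_force: [5.2, 1.0, 3.0]
opening: 0.0171
grasp_force: 21.4
```

The low swelling passed near yaw 151°, and the drag now rises near 252°, as expected. I'll go on in fine steps.

Request:
{"op": "play_rows", "data": {"steps": [[[4e-06,0.0006,0,-0.012],[4e-06,0.0006,0,-0.012],[4e-06,0.0006,0,-0.012],[4e-06,0.0006,0,-0.012],[4e-06,0.0006,0,-0.012]]]}}

```text
time: 20.38
ee_pos: [0.6022, -0.0444, 0.0938]
tcp_rot: [-179.7, 0.1, -105.0]
wrist_force: [9.4, 1.1, 3.6]
opening: 0.0172
grasp_force: 21.5
```

Request:
{"op": "play_rows", "data": {"steps": [[[4e-06,0.0006,0,-0.012],[4e-06,0.0006,0,-0.012],[4e-06,0.0006,0,-0.012],[4e-06,0.0006,0,-0.012],[4e-06,0.0006,0,-0.012]]]}}

```text
time: 20.8
ee_pos: [0.5999, -0.0437, 0.0939]
tcp_rot: [-179.6, 0.1, -101.6]
wrist_force: [11.6, 1.5, 2.4]
opening: 0.017
grasp_force: 21.5
```

Request:
{"op": "play_rows", "data": {"steps": [[[4e-06,0.0006,0,-0.012],[4e-06,0.0006,0,-0.012],[4e-06,0.0006,0,-0.012],[4e-06,0.0006,0,-0.012],[4e-06,0.0006,0,-0.012]]]}}

```text
time: 21.22
ee_pos: [0.5973, -0.0432, 0.0939]
tcp_rot: [-179.6, 0.1, -98.1]
wrist_force: [14.4, 1.7, 1.2]
opening: 0.0176
grasp_force: 21.4
```

Request:
{"op": "play_rows", "data": {"steps": [[[4e-06,0.0006,0,-0.012],[4e-06,0.0006,0,-0.012],[4e-06,0.0006,0,-0.012],[4e-06,0.0006,0,-0.012],[4e-06,0.0006,0,-0.012]]]}}

```text
time: 21.63
ee_pos: [0.5946, -0.0427, 0.0939]
tcp_rot: [-179.6, 0.1, -94.7]
wrist_force: [14.8, 3.2, 1.3]
opening: 0.0173
grasp_force: 21.4
```

Request:
{"op": "play_rows", "data": {"steps": [[[4e-06,0.0006,0,-0.012],[4e-06,0.0006,0,-0.012],[4e-06,0.0006,0,-0.012],[4e-06,0.0006,0,-0.012],[4e-06,0.0006,0,-0.012]]]}}

```text
time: 22.05
ee_pos: [0.5917, -0.0424, 0.0939]
tcp_rot: [-179.5, 0.1, -91.2]
wrist_force: [14.9, 3.7, 0.8]
opening: 0.0172
grasp_force: 21.4
```

Request:
{"op": "play_rows", "data": {"steps": [[[4e-06,0.0006,0,-0.012],[4e-06,0.0006,0,-0.012],[4e-06,0.0006,0,-0.012],[4e-06,0.0006,0,-0.012],[4e-06,0.0006,0,-0.012]]]}}

```text
time: 22.47
ee_pos: [0.5885, -0.0422, 0.0939]
tcp_rot: [-179.6, 0.1, -87.8]
wrist_force: [14.2, 4.1, 1.6]
opening: 0.017
grasp_force: 21.4
```

Request:
{"op": "play_rows", "data": {"steps": [[[4e-06,0.0006,0,-0.012],[4e-06,0.0006,0,-0.012],[4e-06,0.0006,0,-0.012],[4e-06,0.0006,0,-0.012],[4e-06,0.0006,0,-0.012]]]}}

```text
time: 22.88
ee_pos: [0.585, -0.0423, 0.0939]
tcp_rot: [-179.6, 0.1, -84.3]
wrist_force: [10.5, 6.9, 3.1]
opening: 0.0175
grasp_force: 21.6
```

Request:
{"op": "play_rows", "data": {"steps": [[[4e-06,0.0006,0,-0.012],[4e-06,0.0006,0,-0.012],[4e-06,0.0006,0,-0.012],[4e-06,0.0006,0,-0.012],[4e-06,0.0006,0,-0.012]]]}}

```text
time: 23.3
ee_pos: [0.5813, -0.0426, 0.0938]
tcp_rot: [-179.7, 0.1, -80.9]
wrist_force: [6.8, 6.0, 5.7]
opening: 0.0167
grasp_force: 21.8
```

Request:
{"op": "play_rows", "data": {"steps": [[[4e-06,0.0006,0,-0.012],[4e-06,0.0006,0,-0.012],[4e-06,0.0006,0,-0.012],[4e-06,0.0006,0,-0.012],[4e-06,0.0006,0,-0.012]]]}}

```text
time: 23.72
ee_pos: [0.5775, -0.0432, 0.0938]
tcp_rot: [-179.8, 0.0, -77.5]
wrist_force: [2.0, 6.1, 7.6]
opening: 0.0174
grasp_force: 21.9
```

Request:
{"op": "play_rows", "data": {"steps": [[[4e-06,0.0006,0,-0.012],[4e-06,0.0006,0,-0.012],[4e-06,0.0006,0,-0.012],[4e-06,0.0006,0,-0.012],[4e-06,0.0006,0,-0.012]]]}}

```text
time: 24.13
ee_pos: [0.574, -0.0441, 0.0938]
tcp_rot: [-179.9, 0.0, -74.0]
wrist_force: [0.3, 4.1, 9.0]
opening: 0.0169
grasp_force: 22.0
```

Request:
{"op": "play_rows", "data": {"steps": [[[4e-06,-0.0006,0,0.012],[4e-06,-0.0006,0,0.012],[4e-06,-0.0006,0,0.012],[4e-06,-0.0006,0,0.012],[4e-06,-0.0006,0,0.012]]]}}

```text
time: 24.55
ee_pos: [0.5763, -0.0435, 0.0937]
tcp_rot: [-179.9, 0.1, -77.6]
wrist_force: [-3.8, 4.6, 10.0]
opening: 0.0171
grasp_force: 22.2
```

Request:
{"op": "play_rows", "data": {"steps": [[[4e-06,-0.0006,0,0.012],[4e-06,-0.0006,0,0.012],[4e-06,-0.0006,0,0.012],[4e-06,-0.0006,0,0.012],[4e-06,-0.0006,0,0.012]]]}}

```text
time: 24.97
ee_pos: [0.5786, -0.043, 0.0937]
tcp_rot: [180.0, 0.1, -81.0]
wrist_force: [-6.4, 3.2, 11.7]
opening: 0.0171
grasp_force: 22.4
```

Request:
{"op": "play_rows", "data": {"steps": [[[4e-06,-0.0006,0,0.012],[4e-06,-0.0006,0,0.012],[4e-06,-0.0006,0,0.012],[4e-06,-0.0006,0,0.012],[4e-06,-0.0006,0,0.012]]]}}

```text
time: 25.38
ee_pos: [0.5811, -0.0426, 0.0937]
tcp_rot: [179.9, 0.1, -84.4]
wrist_force: [-10.3, 2.9, 13.9]
opening: 0.0175
grasp_force: 22.6
```

Request:
{"op": "play_rows", "data": {"steps": [[[4e-06,-0.0006,0,0.012],[4e-06,-0.0006,0,0.012],[4e-06,-0.0006,0,0.012],[4e-06,-0.0006,0,0.012],[4e-06,-0.0006,0,0.012]]]}}

```text
time: 25.8
ee_pos: [0.5836, -0.0424, 0.0937]
tcp_rot: [179.9, 0.1, -87.9]
wrist_force: [-12.5, 3.9, 14.8]
opening: 0.0171
grasp_force: 22.7
```

Request:
{"op": "play_rows", "data": {"steps": [[[4e-06,-0.0006,0,0.012],[4e-06,-0.0006,0,0.012],[4e-06,-0.0006,0,0.012],[4e-06,-0.0006,0,0.012],[4e-06,-0.0006,0,0.012]]]}}

```text
time: 26.22
ee_pos: [0.5863, -0.0422, 0.0937]
tcp_rot: [179.8, 0.1, -91.3]
wrist_force: [-13.3, 5.7, 15.9]
opening: 0.0171
grasp_force: 22.8
```

Request:
{"op": "play_rows", "data": {"steps": [[[4e-06,-0.0006,0,0.012],[4e-06,-0.0006,0,0.012],[4e-06,-0.0006,0,0.012],[4e-06,-0.0006,0,0.012],[4e-06,-0.0006,0,0.012]]]}}

```text
time: 26.63
ee_pos: [0.5892, -0.0422, 0.0937]
tcp_rot: [179.8, 0.1, -94.7]
wrist_force: [-14.0, 5.3, 15.8]
opening: 0.0172
grasp_force: 22.8
```

Request:
{"op": "play_rows", "data": {"steps": [[[4e-06,-0.0006,0,0.012],[4e-06,-0.0006,0,0.012],[4e-06,-0.0006,0,0.012],[4e-06,-0.0006,0,0.012],[4e-06,-0.0006,0,0.012]]]}}

```text
time: 27.05
ee_pos: [0.5924, -0.0424, 0.0937]
tcp_rot: [179.8, 0.1, -98.2]
wrist_force: [-13.6, 6.4, 14.9]
opening: 0.0171
grasp_force: 22.8
```

Request:
{"op": "play_rows", "data": {"steps": [[[4e-06,-0.0006,0,0.012],[4e-06,-0.0006,0,0.012],[4e-06,-0.0006,0,0.012],[4e-06,-0.0006,0,0.012],[4e-06,-0.0006,0,0.012]]]}}

```text
time: 27.47
ee_pos: [0.5957, -0.0429, 0.0937]
tcp_rot: [179.9, 0.1, -101.6]
wrist_force: [-10.7, 6.3, 14.0]
opening: 0.017
grasp_force: 22.7
```

Request:
{"op": "play_rows", "data": {"steps": [[[4e-06,-0.0006,0,0.012],[4e-06,-0.0006,0,0.012],[4e-06,-0.0006,0,0.012],[4e-06,-0.0006,0,0.012],[4e-06,-0.0006,0,0.012]]]}}

```text
time: 27.88
ee_pos: [0.5993, -0.0436, 0.0937]
tcp_rot: [179.9, 0.1, -105.0]
wrist_force: [-7.0, 5.4, 12.4]
opening: 0.0171
grasp_force: 22.5
```

Request:
{"op": "play_rows", "data": {"steps": [[[4e-06,-0.0006,0,0.012],[4e-06,-0.0006,0,0.012],[4e-06,-0.0006,0,0.012],[4e-06,-0.0006,0,0.012],[4e-06,-0.0006,0,0.012]]]}}

```text
time: 28.3
ee_pos: [0.6029, -0.0446, 0.0938]
tcp_rot: [-180.0, 0.1, -108.5]
wrist_force: [-2.8, 6.0, 10.1]
opening: 0.0168
grasp_force: 22.2
```

Request:
{"op": "play_rows", "data": {"steps": [[[4e-06,-0.0006,0,0.012],[4e-06,-0.0006,0,0.012],[4e-06,-0.0006,0,0.012],[4e-06,-0.0006,0,0.012],[4e-06,-0.0006,0,0.012]]]}}

```text
time: 28.72
ee_pos: [0.6064, -0.0459, 0.0938]
tcp_rot: [-179.9, 0.1, -111.9]
wrist_force: [-0.1, 4.9, 8.6]
opening: 0.0172
grasp_force: 22.0
```

The forward and backward drag curves are centred at knob x of about 0.5928 and 0.5889, so the peak is at x ≈ 0.5908. I'll approach it from this side, then take the load off before letting go.

Request:
{"op": "play_rows", "data": {"steps": [[[1e-05,0.001,0,-0.02],[1e-05,0.001,0,-0.02],[1e-05,0.001,0,-0.02],[1e-05,0.001,0,-0.02],[1e-05,0.001,0,-0.02]]]}}

```text
time: 29.13
ee_pos: [0.6029, -0.0446, 0.0938]
tcp_rot: [-179.7, 0.1, -106.1]
wrist_force: [8.2, 2.3, 3.9]
opening: 0.0176
grasp_force: 21.7
```

Request:
{"op": "play_rows", "data": {"steps": [[[1e-05,0.001,0,-0.02],[1e-05,0.001,0,-0.02],[1e-05,0.001,0,-0.02],[1e-05,0.001,0,-0.02],[1e-05,0.001,0,-0.02]]]}}

```text
time: 29.55
ee_pos: [0.5989, -0.0435, 0.0939]
tcp_rot: [-179.6, 0.1, -100.4]
wrist_force: [12.4, 2.7, 2.4]
opening: 0.017
grasp_force: 21.5
```

Request:
{"op": "play_rows", "data": {"steps": [[[1e-05,0.001,0,-0.02],[1e-05,0.001,0,-0.02],[1e-05,0.001,0,-0.02],[1e-05,0.001,0,-0.02],[1e-05,0.001,0,-0.02]]]}}

```text
time: 29.97
ee_pos: [0.5945, -0.0427, 0.0939]
tcp_rot: [-179.6, 0.1, -94.7]
wrist_force: [14.8, 3.9, 1.4]
opening: 0.0178
grasp_force: 21.5
```

Request:
{"op": "play_rows", "data": {"steps": [[[4e-06,0.0006,0,-0.012],[4e-06,0.0006,0,-0.012],[4e-06,0.0006,0,-0.012],[4e-06,0.0006,0,-0.012],[0,0,0,0]]]}}

```text
time: 30.38
ee_pos: [0.5921, -0.0424, 0.0939]
tcp_rot: [-179.6, 0.1, -91.9]
wrist_force: [14.3, 3.6, 2.4]
opening: 0.0173
grasp_force: 21.5
```

Request:
{"op": "play_rows", "data": {"steps": [[[4e-06,0.0006,0,-0.012],[4e-06,0.0006,0,-0.012],[0,0,0,0],[0,0,0,0],[0,0,0,0]]]}}

```text
time: 30.8
ee_pos: [0.5907, -0.0423, 0.0939]
tcp_rot: [-179.6, 0.1, -90.6]
wrist_force: [13.9, 4.3, 2.1]
opening: 0.0173
grasp_force: 21.5
```

Request:
{"op": "play_rows", "data": {"steps": [[[0,-0.0004,0,0],[0,-0.0004,0,0],[0,-0.0004,0,0],[0,-0.0004,0,0],[0,0,0,0]]]}}

```text
time: 31.22
ee_pos: [0.5911, -0.0423, 0.0939]
tcp_rot: [-179.7, 0.1, -90.6]
wrist_force: [7.1, 4.5, 4.9]
opening: 0.0174
grasp_force: 21.8
```

Request:
{"op": "play_rows", "data": {"steps": [[[0,0.0006,0,0],[0,0.0006,0,0],[0,0.0006,0,0],[0,0.0005,0,0],[0,0,0,0]]]}}

```text
time: 31.63
ee_pos: [0.5901, -0.0423, 0.0939]
tcp_rot: [-179.6, 0.1, -90.6]
wrist_force: [13.3, 4.4, 1.5]
opening: 0.0169
grasp_force: 21.5
```

Request:
{"op": "play_rows", "data": {"steps": [[[0,-0.0008,0,0],[0,-0.0008,0,0],[0,-0.0008,0,0],[0,-0.0005,0,0],[0,0,0,0]]]}}

```text
time: 32.05
ee_pos: [0.591, -0.0423, 0.0938]
tcp_rot: [-179.8, 0.1, -90.6]
wrist_force: [2.3, 4.2, 7.0]
opening: 0.0172
grasp_force: 22.0
```

Request:
{"op": "play_rows", "data": {"steps": [[[-0.0005,-0.0005,0,0],[-0.0003,0,0,0],[0,0,0,0],[0,0,0,0],[0,0,0,0]]]}}

```text
time: 32.47
ee_pos: [0.5912, -0.0422, 0.0938]
tcp_rot: [-179.9, -0.0, -90.6]
wrist_force: [1.5, 0.9, 7.8]
opening: 0.0171
grasp_force: 22.0
```

Request:
{"op": "play_rows", "data": {"steps": [[[0,0,0,0],[0,0,0,0],[0,0,0,0],[0,0,0,0],[0,0,0,0]]], "gripper": 0.05}}

```text
time: 32.88
ee_pos: [0.5901, -0.0422, 0.0919]
tcp_rot: [180.0, -0.0, -90.6]
wrist_force: [-0.0, -0.5, 0.4]
opening: 0.0501
grasp_force: 0.0
```

Request:
{"op": "play_rows", "data": {"steps": [[[0,0,-0.02,0],[0,0,-0.035,0],[0,0,-0.035,0],[0,0,-0.02,0],[0,0,0,0]]]}}

```text
time: 33.3
ee_pos: [0.5917, -0.0423, 0.2076]
tcp_rot: [-179.6, -0.0, -90.6]
wrist_force: [0.6, 0.1, 1.0]
opening: 0.0496
grasp_force: 0.0
```

Request:
{"op": "play_rows", "data": {"steps": [[[0.036,0,0,0],[0.036,0,0,0],[0.036,0,0,0],[0.036,0,0,0],[0,0,0,0]]]}}

```text
time: 33.72
ee_pos: [0.5882, -0.1914, 0.2008]
tcp_rot: [179.9, -0.1, -90.8]
wrist_force: [0.7, -0.3, -0.1]
opening: 0.0498
grasp_force: 0.0
```

Run:
```python
from h import *
s=bot.camera("side"); t=bot.camera("top"); w=bot.camera("wrist")
cv2.imwrite("pics/z4.png",np.vstack([cv2.resize(s["img"][140:275,195:310],(460,400),interpolation=2)[:300],cv2.resize(w["img"],(460,300))]))
for c,b in((t,(225,140,350,225)),(s,(200,145,310,275))): print(blobs(c["img"],(0,150,60),(6,255,255),b)[1],blobs(c["img"],(8,150,90),(20,255,255),b)[1])
k=blobs(s["img"],(8,150,60),(20,255,255),(200,145,310,275))[1]
if k: print(cast(s,*k[0][0],.098))
print(bot.get_obs()["wrist_force"])
```

```text
[(array([244.1, 171.7]), array([242, 169,   5,   7,  29], dtype=int32)), (array([283.1, 180.7]), array([282, 180,   3,   3,   7], dtype=int32))] [(array([295.4, 179.4]), array([293, 176,   6,   9,  41], dtype=int32))]
[(array([256.3, 205.2]), array([254, 204,   5,   4,  13], dtype=int32)), (array([239.4, 232.2]), array([236, 225,   8,  16,  92], dtype=int32))] [(array([262.5, 184. ]), array([259, 177,   7,  16,  66], dtype=int32))]
[ 0.59306533 -0.04396747  0.098     ]
[-0.45962243  0.53685509 -0.60677056]
```

View pics/z4.png

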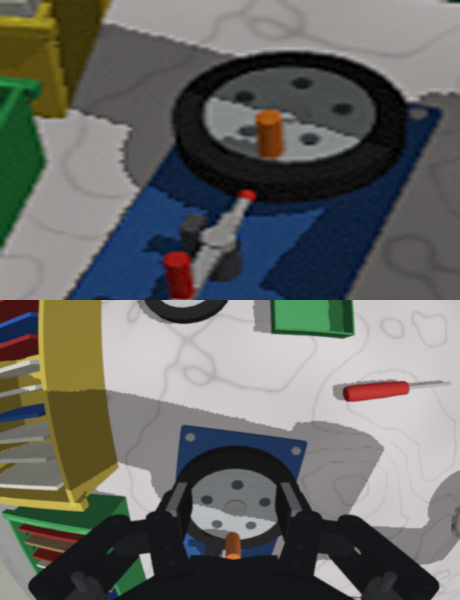

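The side crop shows the pointer still at the tyre (tip at (247,196)) and the knob where I left it (270,132), with the gripper clear. The handle's pixel position hasn't changed since the push, so I'm handing in.

```bash
python3 -c "
from workcell import bot
print(bot.job_done())"
```

```text
the job is handed in; nothing more can be done
None
```

I handed the job in at about 34 s. The pointer is fully in, and the wheel rests with its true high spot against the pointer to within about 0.02 rad by my force readings. The gripper is clear of everything. The hand-in returned no verdict.

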